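# Index the inspection lens one notch to the dish of seeds

### The job

The agar plate under the lens has been read; now bring the lens over the dish of black seeds. Pull the red spring index knob on the lens carriage up until its pin is clear of the notch, slide the carriage one notch towards the seed dish, and let the knob spring fully home in that notch so that the carriage is locked with the lens over the seeds. Leave the dishes on their seats, and do not shift the forceps or the saline bottle.

Things in the scene. Friction and masses are not known exactly. Their poses are not given: they have to be found in the camera images.
- station: Inspection station, fixed: white base plate 190 (x) x 320 (y) mm, its top 14 mm above the bench. Origin: bench level, under the rail-to-dish middle of the plate (plate from x -90 to +100 mm). z up, +y along the rail, +x from the rail (robot side) to the dish row. Rail at x = -55 mm; dish seats at x = +50 mm, y = -100, 0 and +100 mm, each between four steel studs 10 mm high.
- middle_notch (a point): Mouth of the middle notch on the rail's axis, 34 mm above the bench. The steel index strip in the aluminium rail has three notches (holes with 3 mm of clearance for the 8 mm pin): here and 100 mm to either side along the station's y. Black end stops, 51 mm high, stand 147 to 160 mm from here on either side.
- lens_carriage (a joint): Position of the lens carriage along the station's +y (m): about 0 at the middle notch, where it starts, +-0.100 at the end notches, stops at +-0.108. Dark saddle on the rail, 52 (x) x 72 (y) mm, top 51 mm above the bench. With the pin out it slides with 2 to 4 N and stays where left; with the pin home it is locked, with about 1.5 mm of play each way.
- index_pin (a joint): Lift of the knob and its pin (m): 0 = home in a notch, 0.014 = fully pulled. The round-nosed pin stands 10 mm deep in the notch: it is clear from 0.010 on, so pull about 12 mm. Spring 4 N at home, 7 N fully pulled. Let go between notches, the pin rides on the strip at about 0.010 and drops in by itself when the carriage is slowly pushed over a notch.
- index_knob (a point): Centre of the red mushroom knob on the saddle (88 mm above the bench when home): head 32 mm across, 10 mm below to 10 mm above this point, axis vertical. Under it only a barrel 22 mm across, top 71 mm above the bench. Grip it from above. Along the rail both sides are free; to the dish side the lens post (16 mm at its top, 94 mm above the bench) has its axis 53 mm from the knob's.
- lens_centre (a point): Centre of the round clear lens, 80 mm across in a black rim, 87 mm above the bench, 105 mm from the knob's axis towards the dish row; it moves with the carriage.
- seed_dish: Open clear petri dish with black seeds, 91 mm across, 16 mm high, loose on the left (+y) or the right (-y) end seat, it varies. Origin: centre of its underside.
- agar_plate: Closed petri dish with tan agar, 92 mm across, 17 mm high, loose on the middle seat, under the lens at the start. Origin: centre of its underside.
- empty_lid: Empty clear petri lid, 92 mm across, 9 mm high, loose on the other end seat. Origin: centre of its underside.
- tweezers: Loose forceps, 118 mm long, lying on the bench to the left of the station. Origin: middle of the underside.
- saline: White dropper bottle, 33 mm across, 117 mm high, loose, standing on the bench to the right of the station. Origin: centre of its underside.
Mind the look-alikes: they are no part of the job. Leave any green or orange look-alike of the seed_dish alone.

How it is judged:
By the outcome, as a careful person would: the job done as asked, in the order asked, and still so for the second after the job is handed in, with the robot touching nothing.
It also fails if it takes over 38 s, if anything falls off the work surface, if the arm or the gripper's body presses on something with over 40 N, if the wrist force passes 120 N, or if a joint passes its speed limit or range.

### The arm

A 6-joint arm with a two-finger parallel gripper is mounted at the origin on the work surface; the furniture and walls round the work are solid. World frame = base frame: x ahead of the robot, y to its left, z up, the work surface at z = 0. Lengths are in m, angles in rad, forces in N, time in s.
With the tool pointing down it reaches from about 0.325 to 0.9 m from the base axis. Payload 6.1 kg.
Tool frame: the origin (TCP) lies at the centre of the arm's flange, where the gripper is bolted on; the fingertips stand 182 mm ahead of it and the grasp point (between the pads) lies 164 mm ahead of it (hold_point_z is the distance from the TCP to the grasp point, in m); z points along the fingers, y is the line along which they close (so a half turn about z gives the same grasp; the last joint's range is limited). The gripper opens to 87 mm and grips with 3 to 60 N. Pads are 19 mm wide; open, the fingers measure 117 mm over their backs; the gripper's body (75 mm by 190 mm) begins 51 mm behind the grasp point.
Start: joints at [1.209, 0.22, 1.526, -0, 1.395, -0.126], TCP at [0.146, 0.608, 0.405] pointing down, gripper open.
Joint ranges: [-2.98, 2.98], [-0.91, 2.08], [0.09, 2.57], [-1.24, 4.39], [0.2, 2.65], [-2.68, 2.68]. Speed limits (rad/s): [2.57, 2.57, 3.01, 3.14, 3.14, 3.14].

### API

Orientations are given as a rotation vector (axis times angle).
In Python, from rig import * gives the robot as it stands. The module is installed in compiled form; this text tells all that it offers.
- The arm moves only by the shell command python3 -m creep 'ROWS' [FORCE]. ROWS is JSON, a list that holds one entry, the list of rows, each a list of 7 numbers: the shift along the tool's x, y, z in m, then the turn, a rotation vector about the tool's x, y, z in degrees, then the finger opening in m, from 0 to 0.087. In form: [[[x, y, z, ax, ay, az, fingers], ...]]. A call has 1 to 5 rows; each row shifts and turns the commanded pose from where the row before left it, along the tool's axes as they then stand; what a row does not reach is not made up. A row lasts 1/12 s, in which the tool goes at most 41.7 mm and 7.16 degrees, less where a joint would pass 70% of its speed; a pose out of reach is approached as far as the arm can. A call is refused whole if a number of a shift passes 0.0417 or a number of a turn 7.16, either way. A call with a gripper value outside its range is refused whole. The fingers move at their own pace and stop on an object; FORCE is the grip in N (left out, the last holds). Time passes only in rows, so rows that do not move let the fingers close. It gives the time, the measured TCP pose, the force, the opening and the grip force at its end, in the units of the state.
- get_obs(): the state, without advancing time (a new reading comes with each control period).
- capture(name): name is "scene" or "top" or "wrist"; returns a dict with "color" (480x640x3 uint8, blue, green, red), "fx", "fy", "cx", "cy" (pixels), "rvec" (rotation vector, rad) and "tvec" (3), from world to camera coordinates, as OpenCV has them. Camera axes: x right, y down, z forward; pixel columns grow to the right and rows downward; lengths in m; the calibration is good to about 2 mm. A picture is of the moment at which its call begins. There is no depth.
- finish_job(): hands the job in; it is judged then, once.
The state is a dict: "t": time; "q": joint angles; "joint_vel": joint speeds; "effort": joint torques, N m; "ee_pos": TCP position; "tool_rot": TCP orientation; "contact_force": force on the tool from outside, world axes, zero at the start; "moment": the same for the moment, N m; "width": opening from 0.0 (shut) to 1.0 (fully open); "grasp_force": force on a finger pad.
Only numpy, scipy, OpenCV 4.12 (cv2) and the standard library are available. Lean on these libraries where they do the work, as an engineer would, in place of code of your own. Each camera call takes 0.05 s, during which the arm holds its last target. There are 200 camera calls.

## Working session

There is one attempt and no reset: what is moved stays moved. The work goes in short steps, Python scripts to look and compute and a shell command to move; the robot and the scene stay as the last step left them, time stands still between calls to the robot, and variables do not carry over. Pictures are saved under pics/ and viewed, at most 10 in all, crops included, and the job is handed in when it is done.

```bash
mkdir -p pics; cat > h.py <<'E'
from rig import *
import numpy as np, cv2
def cap(n,f=None):
    c=capture(n)
    if f: cv2.imwrite('pics/'+f,c['color'])
    return c
def ray(c,u,v,z):
    R=cv2.Rodrigues(np.array(c['rvec'],float))[0]; t=np.array(c['tvec'],float).ravel()
    d=R.T@np.array([(u-c['cx'])/c['fx'],(v-c['cy'])/c['fy'],1]); o=-R.T@t
    return o+d*(z-o[2])/d[2]
def red(c):
    h=cv2.cvtColor(c['color'],cv2.COLOR_BGR2HSV)
    m=((h[...,0]<8)|(h[...,0]>172))&(h[...,1]>130)&(h[...,2]>60)
    n,l,s,ce=cv2.connectedComponentsWithStats(m.astype(np.uint8))
    return [(int(s[i,4]),ce[i].round(1),s[i,:4]) for i in range(1,n) if s[i,4]>40]
E
python3 - <<'E'
from h import *
for n in('top','scene'):
    c=cap(n,n+'1.png')
    for a,ce,b in red(c): print(n,a,ce,b,ray(c,*ce,0.096).round(4))
o=get_obs();print(o['t'],o['ee_pos'],o['tool_rot'],o['contact_force'])
E
```

```text
top 443 [171.8 120. ] [158  98  29  41] [0.8282 0.3473 0.096 ]
top 98 [329.5 276.7] [323 270  14  14] [ 0.4723 -0.0006  0.096 ]
top 2488 [331.  461.6] [284 446  95  34] [0.0891 0.0026 0.096 ]
scene 116 [327.5 168.2] [322 154  12  21] [0.8718 0.4728 0.096 ]
scene 111 [266.3 257.6] [259 251  14  13] [ 0.4709 -0.0103  0.096 ]
0.1 [0.14593515 0.60747547 0.40374462] [-3.69529213e-01 -3.11937482e+00  2.64670612e-03] [0.57668846 0.29672785 0.26742399]
```

View pics/top1.png

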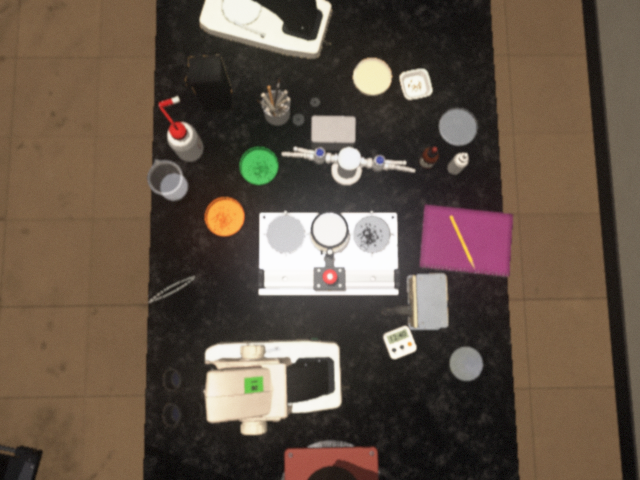

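View pics/scene1.png

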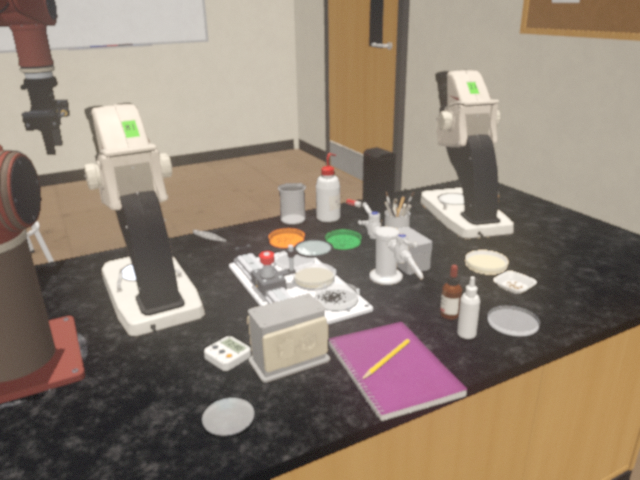

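Top view: the knob is at (330,277), and the lens is at (330,232) over the agar. The seed candidates are clear with black seeds (372,235) on the right (-y) seat, green (259,166) and orange (224,216), both off the station. The clear one with black seeds on the end seat fits. The microscope at (250,385) stands between the arm and the station, so I need its height and the station yaw.

```bash
python3 - <<'E'
from h import *
c=cap('top');s=cap('scene')
def P(c):
    R=cv2.Rodrigues(np.array(c['rvec'],float))[0];K=np.array([[c['fx'],0,c['cx']],[0,c['fy'],c['cy']],[0,0,1]])
    return K@np.c_[R,np.array(c['tvec'],float).ravel()]
def tri(a,b):
    X=cv2.triangulatePoints(P(c),P(s),np.array(a,float),np.array(b,float));return (X[:3]/X[3]).ravel().round(3)
print('label',tri([253,384],[130,128]),'knob',tri([329.5,276.7],[266.3,257.6]))
for p in [(205,345),(341,345),(341,408),(205,408)]: print('scope lo/hi',ray(c,*p,0.03).round(3),ray(c,*p,.3).round(3))
g=c['color'];m=(cv2.inRange(g,(170,170,170),(255,255,255)))[200:300,250:405]
k,_=cv2.findContours(m,cv2.RETR_EXTERNAL,cv2.CHAIN_APPROX_NONE);k=max(k,key=cv2.contourArea)
print(cv2.minAreaRect(k))
for p in [(259,212),(397,212),(259,294),(397,294)]: print(ray(c,*p,.014).round(3))
print('seed',ray(c,372,235,.02).round(3))
cr=cv2.resize(g[195:305,240:420],None,fx=4,fy=4,interpolation=cv2.INTER_CUBIC);cv2.imwrite('pics/crop1.png',cr)
E
```

```text
label [0.272 0.141 0.352] knob [ 0.473 -0.001  0.091]
scope lo/hi [0.329 0.277 0.03 ] [0.337 0.233 0.3  ]
scope lo/hi [ 0.324 -0.026  0.03 ] [ 0.333 -0.013  0.3  ]
scope lo/hi [ 0.188 -0.023  0.03 ] [ 0.222 -0.01   0.3  ]
scope lo/hi [0.193 0.275 0.03 ] [0.227 0.231 0.3  ]
((78.0, 52.5), (138.0, 83.0), 0.0)
[0.631 0.159 0.014]
[ 0.628 -0.164  0.014]
[0.441 0.158 0.014]
[ 0.437 -0.158  0.014]
seed [ 0.573 -0.103  0.02 ]
```

View pics/crop1.png

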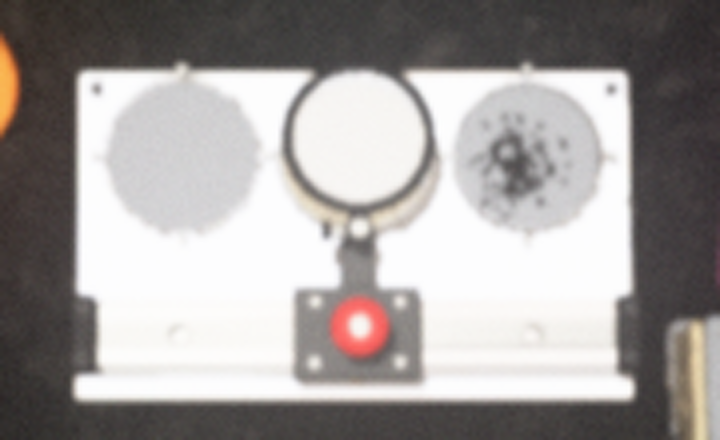

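The crop confirms it: black seeds at crop (515,160), in a clear dish on the right (-y) end seat. The empty lid is at the left. Station yaw is about 0, and the knob is at about (0.473, -0.001). I'll rise, square the tool, and go round the far side of the microscope.

```bash
python3 -m creep '[[[0,0,-0.03,0,0,-6.7,0.07],[0,0,-0.03,0,0,-6.7,0.07],[-0.04,0,0,0,0,0,0.07],[-0.04,0,0,0,0,0,0.07],[-0.04,0,0,0,0,0,0.07]]]' 20; python3 -m creep '[[[-0.04,0,0,0,0,0,0.07],[-0.04,0,0,0,0,0,0.07],[-0.04,0,0,0,0,0,0.07],[-0.04,0,0,0,0,0,0.07],[-0.04,0,0,0,0,0,0.07]]]'
```

```text
t: 0.62
ee_pos: [0.2666, 0.6076, 0.4659]
tool_rot: [-0.0, 3.141, 0.002]
contact_force: [0.2, 1.6, -0.5]
width: 0.817
grasp_force: 0.0
t: 1.03
ee_pos: [0.4679, 0.6067, 0.4643]
tool_rot: [-0.003, -3.141, 0.001]
contact_force: [-0.1, 1.5, -0.1]
width: 0.804
grasp_force: 0.0
```

```bash
python3 -m creep '[[[0,-0.04,0,0,0,0,0.07],[0,-0.04,0,0,0,0,0.07],[0,-0.04,0,0,0,0,0.07],[0,-0.04,0,0,0,0,0.07],[0,-0.04,0,0,0,0,0.07]]]'; python3 -m creep '[[[0,-0.04,0,0,0,0,0.07],[0,-0.04,0,0,0,0,0.07],[0,-0.04,0,0,0,0,0.07],[0,-0.04,0,0,0,0,0.07],[0,-0.04,0,0,0,0,0.07]]]'
python3 -m creep '[[[0,-0.04,0,0,0,0,0.07],[0,-0.04,0,0,0,0,0.07],[0,-0.04,0,0,0,0,0.07],[0,-0.04,0,0,0,0,0.07],[0,-0.03,0,0,0,0,0.07]]]'; python3 -m creep '[[[0,0,0.03,0,0,0,0.07],[0,0,0.03,0,0,0,0.07],[0,0,0.02,0,0,0,0.07],[0,0,0,0,0,0,0.07]]]'
python3 - <<'E'
from h import *
c=cap('wrist','w1.png')
for a,ce,b in red(c): print(a,ce,b,ray(c,*ce,0.096).round(4))
c=cap('top')
for a,ce,b in red(c): print(a,ce,b,ray(c,*ce,0.096).round(4))
print(get_obs()['ee_pos'],get_obs()['tool_rot'])
E
```

```text
t: 1.45
ee_pos: [0.4657, 0.4054, 0.4637]
tool_rot: [-0.003, -3.14, 0.001]
contact_force: [0.7, 0.2, -0.1]
width: 0.801
grasp_force: 0.0
t: 1.87
ee_pos: [0.4647, 0.2053, 0.4646]
tool_rot: [0.002, 3.142, -0.0]
contact_force: [0.9, -0.4, 1.4]
width: 0.806
grasp_force: 0.0
t: 2.28
ee_pos: [0.4643, 0.0145, 0.4648]
tool_rot: [0.005, 3.141, -0.001]
contact_force: [-0.0, -0.4, -0.4]
width: 0.8
grasp_force: 0.0
t: 2.62
ee_pos: [0.4631, 0.0169, 0.3799]
tool_rot: [-0.004, -3.133, -0.002]
contact_force: [0.1, 0.4, -0.6]
width: 0.802
grasp_force: 0.0
1119 [291.9 253.8] [272 234  40  42] [ 4.735e-01 -1.000e-04  9.600e-02]
443 [171.7 120. ] [158  98  29  41] [0.8282 0.3475 0.096 ]
383 [279.8 311.5] [272 258  17 108] [0.3991 0.1073 0.096 ]
385 [318.6 271.9] [299 263  45  19] [0.483  0.0229 0.096 ]
11537 [315.9 417.4] [254 267 125 213] [0.1782 0.0328 0.096 ]
93 [270.8 383.8] [268 371   6  26] [0.2483 0.1269 0.096 ]
[0.46471902 0.01708228 0.38459773] [-3.08113443e-03 -3.14001078e+00 -3.10428916e-04]
```

View pics/w1.png

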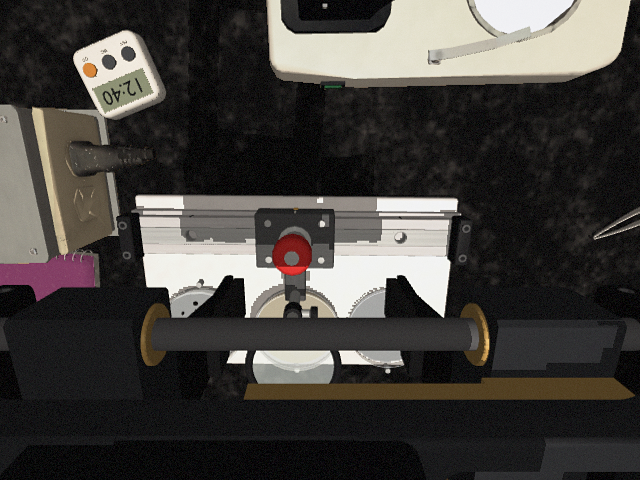

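Wrist view: the knob is at (292,254), giving (0.4735, 0.000). The box with a rod at wrist (20-150,110-260) stands near the gripper's end position, so I'll check its height.

```bash
python3 - <<'E'
import cv2,numpy as np
a=cv2.resize(cv2.imread('pics/top1.png')[255:345,370:470],(400,360),interpolation=cv2.INTER_CUBIC)
b=cv2.resize(cv2.imread('pics/scene1.png')[280:390,230:340],(396,396),interpolation=cv2.INTER_CUBIC)[:360]
cv2.imwrite('pics/box.png',np.hstack([a,b]))
E
```

```text
(no output)
```

View pics/box.png

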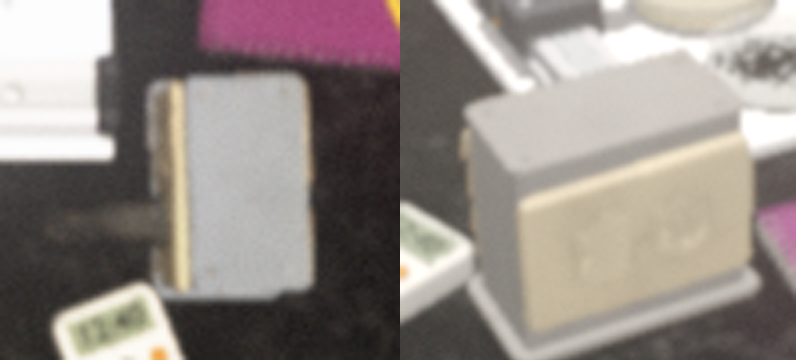

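```bash
python3 - <<'E'
from h import *
c=cap('top');s=cap('scene');w=cap('wrist')
def P(c):
    R=cv2.Rodrigues(np.array(c['rvec'],float))[0];K=np.array([[c['fx'],0,c['cx']],[0,c['fy'],c['cy']],[0,0,1]])
    return K@np.c_[R,np.array(c['tvec'],float).ravel()]
def tri(a,b,s=s):
    X=cv2.triangulatePoints(P(c),P(s),np.array(a,float),np.array(b,float));return (X[:3]/X[3]).ravel().round(3)
for a,b in [((447,327.5),(263.3,325.8)),((445.7,273.7),(325.8,307.8)),((417.5,327.5),(248.9,312)),((417,273.7),(309,295))]: print(tri(a,b))
print('rod tip',tri((382,311),(150,155),w), 'beige edge', tri((417,273.7),(53,250),w))
print(get_obs()['ee_pos'])
E
```

```text
[ 0.363 -0.25   0.105]
[ 0.475 -0.252  0.105]
[ 0.363 -0.188  0.097]
[ 0.476 -0.191  0.099]
rod tip [ 0.399 -0.115  0.073] beige edge [ 0.476 -0.191  0.098]
[0.46555786 0.01720301 0.38682849]
```

The box top is at about 0.105 m and the rod at about 0.073 m, away from the fingers. The gripper body's underside stays at 0.139 m or higher, so it's clear. Now I'll descend over the knob.

```bash
python3 -m creep '[[[-0.008,-0.018,0.02,0,0,0,0.07],[0,0,0.03,0,0,0,0.07],[0,0,0.03,0,0,0,0.07],[0,0,0,0,0,0,0.07],[0,0,0,0,0,0,0.07]]]'
python3 - <<'E'
from h import *
c=cap('wrist')
for a,ce,b in red(c): print(a,ce,b,ray(c,*ce,0.096).round(4))
print(get_obs()['ee_pos'])
E
```

```text
t: 3.28
ee_pos: [0.4727, -0.0008, 0.3048]
tool_rot: [-0.003, -3.14, -0.001]
contact_force: [0.1, 0.6, 0.1]
width: 0.799
grasp_force: 0.0
2085 [313.9 274.9] [287 248  54  57] [ 0.4729 -0.0007  0.096 ]
[ 0.4734992  -0.00084904  0.30643396]
```

Aligned within 1 mm. Descending 53 mm and closing at 40 N.

```bash
python3 -m creep '[[[0,0,0.02,0,0,0,0.07],[0,0,0.02,0,0,0,0.07],[0,0,0.013,0,0,0,0.07],[0,0,0,0,0,0,0.07],[0,0,0,0,0,0,0.07]]]' 40; python3 -m creep '[[[0,0,0,0,0,0,0.02],[0,0,0,0,0,0,0.02],[0,0,0,0,0,0,0.02],[0,0,0,0,0,0,0.02],[0,0,0,0,0,0,0.02]]]' 40;python3 -m creep '[[[0,0,0,0,0,0,0.02],[0,0,0,0,0,0,0.02]]]'
```

```text
t: 3.75
ee_pos: [0.4738, -0.0009, 0.2537]
tool_rot: [0.002, 3.139, -0.001]
contact_force: [-0.5, 1.2, 0.6]
width: 0.804
grasp_force: 0.0
t: 4.17
ee_pos: [0.4731, -0.001, 0.2523]
tool_rot: [0.003, 3.141, -0.0]
contact_force: [-0.6, -0.4, -0.2]
width: 0.515
grasp_force: 0.0
t: 4.33
ee_pos: [0.4728, -0.001, 0.2518]
tool_rot: [0.003, 3.142, -0.0]
contact_force: [-1.1, -1.7, -0.4]
width: 0.363
grasp_force: 3.3
```

```bash
python3 -m creep '[[[0,0,0,0,0,0,0.02],[0,0,0,0,0,0,0.02],[0,0,0,0,0,0,0.02]]]'; python3 -m creep '[[[0,0,-0.004,0,0,0,0.02],[0,0,-0.004,0,0,0,0.02],[0,0,-0.0045,0,0,0,0.02],[0,0,0,0,0,0,0.02],[0,0,0,0,0,0,0.02]]]'
python3 - <<'E'
from h import *
print([get_obs()[k] for k in('ee_pos','contact_force','grasp_force')])
c=cap('scene')
for a,ce,b in red(c): print(a,ce,b)
E
```

```text
t: 4.58
ee_pos: [0.4729, -0.001, 0.2518]
tool_rot: [-0.003, -3.141, 0.0]
contact_force: [-1.6, -0.8, 1.6]
width: 0.345
grasp_force: 40.0
t: 5.0
ee_pos: [0.4727, -0.001, 0.2642]
tool_rot: [-0.003, -3.142, 0.0]
contact_force: [2.5, -0.9, -6.9]
width: 0.345
grasp_force: 40.0
[array([ 0.47272752, -0.0009811 ,  0.26416988]), array([ 2.49907308, -0.94120732, -6.87961218]), 39.9984789598966]
117 [327.5 168. ] [322 154  12  21]
```

Force is -6.9 N, which matches a pull of about 12 mm. Sliding towards -y.

```bash
python3 -m creep '[[[0,-0.01,0,0,0,0,0.02],[0,-0.01,0,0,0,0,0.02],[0,-0.01,0,0,0,0,0.02],[0,-0.01,0,0,0,0,0.02],[0,0,0,0,0,0,0.02]]]'; python3 - <<'E'
from h import *
print([get_obs()[k] for k in('ee_pos','contact_force','moment')])
cap('scene','s2.png')
E
```

```text
t: 5.47
ee_pos: [0.4725, -0.0429, 0.2639]
tool_rot: [-0.005, -3.14, 0.002]
contact_force: [0.2, -1.9, -7.8]
width: 0.348
grasp_force: 40.0
[array([ 0.47246211, -0.04290418,  0.26393815]), array([ 0.22476309, -1.86415135, -7.81302109]), array([-0.34287352, -0.12739199,  0.09228704])]
```

View pics/s2.png

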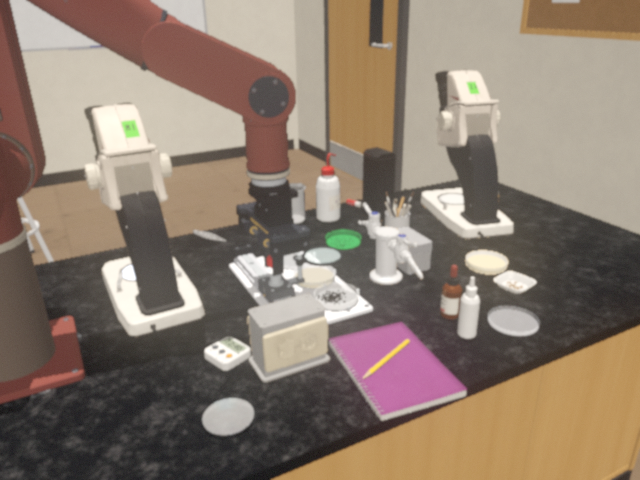

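The scene shows the saddle sliding with the gripper, at (278,287), with nothing near it. I'll do the remaining 60 mm.

```bash
python3 -m creep '[[[0,-0.012,0,0,0,0,0.02],[0,-0.012,0,0,0,0,0.02],[0,-0.012,0,0,0,0,0.02],[0,-0.01,0,0,0,0,0.02],[0,0,0,0,0,0,0.02]]]'; python3 -m creep '[[[0,-0.006,0,0,0,0,0.02],[0,-0.005,0,0,0,0,0.02],[0,-0.003,0,0,0,0,0.02],[0,0,0,0,0,0,0.02],[0,0,0,0,0,0,0.02]]]'
python3 - <<'E'
from h import *
print([get_obs()[k] for k in('ee_pos','contact_force','grasp_force')])
E
```

```text
t: 5.93
ee_pos: [0.4722, -0.0891, 0.2639]
tool_rot: [-0.005, -3.14, 0.002]
contact_force: [-3.2, -2.6, -6.2]
width: 0.35
grasp_force: 40.0
t: 6.35
ee_pos: [0.4721, -0.1013, 0.2638]
tool_rot: [-0.003, -3.14, 0.001]
contact_force: [-6.0, -2.3, -7.3]
width: 0.348
grasp_force: 40.0
[array([ 0.47213459, -0.10128704,  0.26384928]), array([-5.96309502, -2.27840507, -7.32862991]), 39.99851957370993]
```

```bash
python3 -m creep '[[[0.001,0,0.002,0,0,0,0.02],[0,0,0.002,0,0,0,0.02],[0,0,0.002,0,0,0,0.02],[0,0,0,0,0,0,0.02]]]'; python3 -m creep '[[[0,0,0.002,0,0,0,0.02],[0,0,0.002,0,0,0,0.02],[0,0,0.002,0,0,0,0.02],[0,0,0,0,0,0,0.02]]]'
```

```text
t: 6.68
ee_pos: [0.4717, -0.101, 0.2581]
tool_rot: [0.003, 3.141, -0.001]
contact_force: [-3.0, -1.9, -5.6]
width: 0.345
grasp_force: 40.0
t: 7.02
ee_pos: [0.4717, -0.1009, 0.252]
tool_rot: [0.003, 3.141, -0.0]
contact_force: [-3.1, -1.9, -4.2]
width: 0.345
grasp_force: 40.0
```

The force fell smoothly to 4.2 N at the home height, so the pin is in the notch. Releasing and rising clear.

```bash
python3 -m creep '[[[0,0,0,0,0,0,0.07],[0,0,0,0,0,0,0.07],[0,0,0,0,0,0,0.07],[0,0,0,0,0,0,0.07],[0,0,0,0,0,0,0.07]]]'; python3 -m creep '[[[0,0,0,0,0,0,0.07],[0,0,0,0,0,0,0.07],[0,0,-0.02,0,0,0,0.07],[0,0,-0.03,0,0,0,0.07],[0,0,-0.03,0,0,0,0.07]]]';python3 -m creep '[[[0,0,-0.03,0,0,0,0.07],[0,0,-0.03,0,0,0,0.07],[0,0.0,-0.03,0,0,0,0.07],[0,0,0,0,0,0,0.07]]]'
python3 - <<'E'
from h import *
c=cap('wrist','w3.png');s=cap('scene','s3.png')
for n,k in(('w',c),('s',s)):
    for a,ce,b in red(k): print(n,a,ce,b,[ray(k,*ce,z).round(4)[:2] for z in(.096,.106)])
print(get_obs()['ee_pos'])
E
```

```text
t: 7.43
ee_pos: [0.4723, -0.101, 0.2531]
tool_rot: [0.003, 3.139, -0.001]
contact_force: [-0.1, -0.0, 0.7]
width: 0.639
grasp_force: 0.0
t: 7.85
ee_pos: [0.4711, -0.1007, 0.3321]
tool_rot: [-0.003, -3.139, -0.002]
contact_force: [0.4, -0.3, 0.0]
width: 0.798
grasp_force: 0.0
t: 8.18
ee_pos: [0.473, -0.1014, 0.4294]
tool_rot: [0.003, 3.131, -0.006]
contact_force: [-0.1, -0.5, 0.9]
width: 0.807
grasp_force: 0.0
w 830 [316.5 219. ] [300 202  34  36] [array([ 0.4728, -0.1004]), array([ 0.4704, -0.1004])]
s 120 [327.6 167.9] [322 154  12  21] [array([0.8736, 0.4754]), array([0.8577, 0.4458])]
[ 0.47197788 -0.10103223  0.42381934]
```

View pics/w3.png

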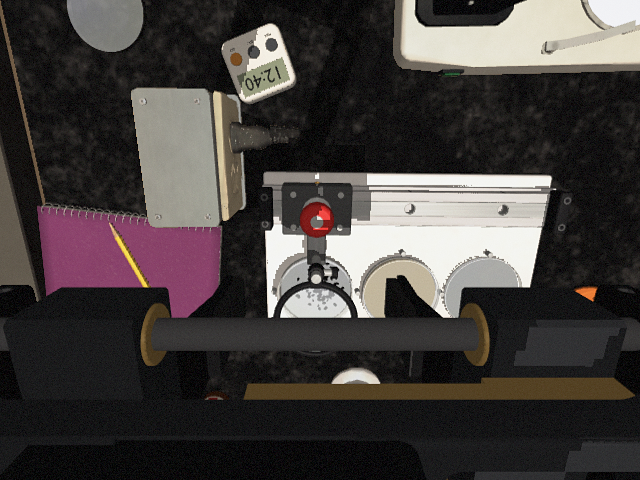

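View pics/s3.png

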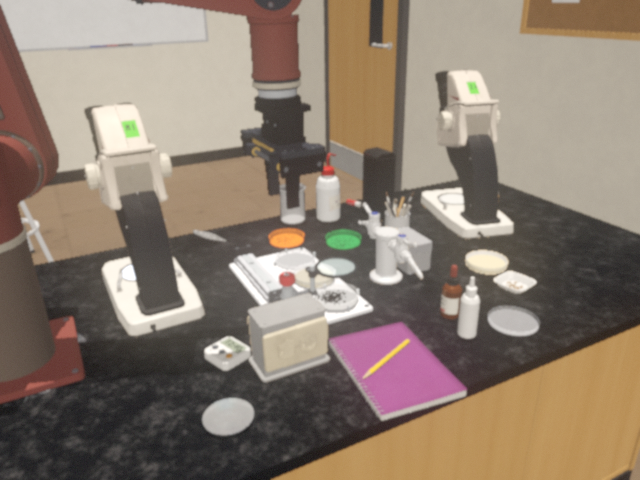

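Wrist view: the lens at (315,312) is over the seeds and the knob is at (316,219). The other dishes are seated. In the scene view the knob is at (288,279). One quick check of the knob height across the two views.

```bash
python3 - <<'E'
from h import *
s=cap('scene');w=cap('wrist')
def knob(c,x0,x1,y0,y1,S):
    h=cv2.cvtColor(c['color'],cv2.COLOR_BGR2HSV)[y0:y1,x0:x1]
    m=((h[...,0]<10)|(h[...,0]>165))&(h[...,1]>S)
    y,x=np.nonzero(m);print(len(x),y.min()+y0,y.max()+y0);return x.mean()+x0,y.mean()+y0
a=knob(s,272,304,262,300,90);b=knob(w,290,345,195,245,130)
def P(c):
    R=cv2.Rodrigues(np.array(c['rvec'],float))[0];K=np.array([[c['fx'],0,c['cx']],[0,c['fy'],c['cy']],[0,0,1]])
    return K@np.c_[R,np.array(c['tvec'],float).ravel()]
X=cv2.triangulatePoints(P(s),P(w),np.array(a),np.array(b));print(a,b,(X[:3]/X[3]).ravel())
E
```

```text
142 274 285
856 209 244
(np.float64(286.84507042253523), np.float64(279.53521126760563)) (np.float64(314.3306074766355), np.float64(226.2605140186916)) [ 0.47469069 -0.10044534  0.0874324 ]
```

```bash
python3 -c "
from rig import *
print(finish_job())"
```

```text
the job is handed in; nothing more can be done
None
```

The carriage is one notch towards the seed dish (−y) with the pin home and the lens over the black seeds; the gripper is clear, the dishes, forceps and saline bottle were left alone, and the job is handed in.

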